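# Make the sample loader ready: loaded carrier home, empty carrier drawn out

### The arm

A 6-joint arm with a two-finger parallel gripper is mounted at the origin on a cart in front of the work surface, level with it; the furniture and walls round the work are solid. World frame = base frame: x ahead of the robot, y to its left, z up, the work surface at z = 0. Lengths are in m, angles in rad, forces in N, time in s.
With the tool pointing down it reaches from about 0.275 to 0.875 m from the base axis. Payload 12.5 kg.
Tool frame: the origin (TCP) lies at the very end of the fingers, on their centre line; the grasp point (between the pads) lies 19 mm behind it; x points along the fingers, y is the direction in which the jaws open and shut, and the axes are right-handed (so a half turn about x gives the same grasp; the last joint's range is limited). The gripper opens to 85 mm and grips with 20 to 120 N. Pads are 22 mm wide; open, the fingers measure 114 mm over their backs; the gripper's body (76 mm by 85 mm) begins 54 mm behind the grasp point. The pads swing forward as they close: fully open they stand 13 mm farther back than shut.
Start: joints at [1.093, 0.351, 1.652, -0, 1.139, -0.085], TCP at [0.21, 0.508, 0.231] pointing down, gripper open.
Joint ranges: [-2.75, 2.75], [-0.79, 2.1], [0.01, 2.65], [-1.57, 4.71], [0.07, 3.14], [-2.87, 2.87]. Speed limits (rad/s): [2.22, 2.22, 2.79, 3.14, 3.14, 3.14].

### API

Orientations are given as a 3x3 rotation matrix whose columns are the frame's x, y, z axes.
In Python, from bench import manip gives the robot as it stands. Calls block until the motion is done:
- manip.move_ptp(position, orientation): joint-space move of the TCP to a pose.
- manip.move_l(position, attitude=None, max_speed=0.15): straight line of the TCP; attitude=None keeps the orientation; max_speed is the mean speed in m/s.
- manip.move_j(angles): joint-space move.
- manip.set_gripper(opening, effort=None): opening from 0.0 (shut) to 1.0 (fully open); effort is the grip in N (None keeps the last); returns when the fingers have stopped.
- manip.dwell(seconds).
- manip.inverse_kinematics(position, orientation): joint angles nearest the present ones, or None.
- manip.grab_frame(name): name is "scene" or "top" or "wrist"; returns (picture, depth): 480x640x3 uint8, red, green, blue; 480x640 float32, m along the optical axis (not along the pixel's ray), 0 where there is no reading.
- manip.get_calibration(name): a dict with "camera_matrix" (3x3 intrinsics, pixels), "R" (3x3) and "t" (3): a world point X has camera coordinates R X + t. Camera axes: x right, y down, z forward; pixel columns grow to the right and rows downward; lengths in m; the calibration is good to about 2 mm. A picture is of the moment at which its call begins: read the wrist's pose just before it. get_calibration takes no time and is no camera call; for the wrist camera it gives the pose at the moment of the call.
A pose or a line that the arm cannot do raises manip.Unreachable and nothing moves.
- manip.sign_off(): hands the job in, once; it reports no verdict.
Trained networks look in the newest picture that a camera, given by its name, has taken for a name from the list of things; names that differ only in an ending like _2 or _b are one class to them, and where a whole thing is asked for, a point or a joint stands for the part that bears it (a point fixed in the world has none). Each returns a list of dicts, best first, with "confidence" (0 to 1); they miss things now and then, are a little off and sometimes report something else, mostly with a low value. They report only what shows in the picture. A call takes as long as a camera call.
- manip.look_for(camera, name): "at" ([x, y, z] in m, in world coordinates, good to about 4 mm: the middle of the surface that is visible of it).
Readings, each from a call of its own:
- manip.current_time(): time.
- manip.current_qpos(): joint angles.
- manip.current_joint_vel(): joint speeds.
- manip.current_joint_torque(): joint torques, N m.
- manip.current_ee_pos(): TCP position.
- manip.current_tcp_rot(): TCP orientation.
- manip.current_force(): force on the tool from outside, world axes, zero at the start.
- manip.current_ft_torque(): the same for the moment, N m.
- manip.current_grip_width(): opening from 0.0 (shut) to 1.0 (fully open).
Only numpy, scipy, OpenCV 4.12 (cv2) and the standard library are available. Lean on these libraries where they do the work, as an engineer would, in place of code of your own. Each camera call takes 0.05 s, during which the arm holds its last target.

### The job

Make the three-lane sample loader ready for the next batch: push the carrier with tubes that was left standing part-way out fully home against the reader housing, and hook a fingertip behind the front lip of the carrier without tubes and draw it out along its lane to the end stop, so that it can be loaded. Only push and pull: do not grip or lift a carrier or a tube, keep the tubes standing in their cells, and leave the other loaded carrier home and the things around where they are.

Things in the scene. Friction and masses are not known exactly. Their poses are not given: they have to be found in the camera images.
- loader: three-lane sample loader, fixed, 265 x 202 mm. Origin on its underside, on the middle lane's line; x along the lanes from the open front to the reader housing (122 mm high, x +92.5 to +127.5), z up. Lane floors 18 mm up, centres y -64, 0, +64 mm; low rails between them 27 mm high, 43 mm clear; floor's front edge x -137.5. Any carrier may be in any lane
- home (a point): fixed point of the loader, 18 mm up in the middle lane: a carrier that is fully home touches the reader housing and its origin has this x along the loader's axes (+12.5 mm in the loader's frame)
- drawn_out (a point): fixed point of the loader, 18 mm up in the middle lane: a carrier drawn to its end stop (a key under it meets the end of a slot in the lane floor) has its origin at this x along the loader's axes (-87.5 mm), 100 mm in front of home; its lip is then 30 mm beyond the floor's front edge
- carrier_full: grey tube carrier with three tubes, already home; same shape as the others. 160 mm long (x), 40 wide (y); origin at the centre of its underside, x to the reader housing, z up. Front lip: x -80 to -72 mm, top 34 mm up; open finger well behind it to x -26, its floor 4 mm up; then five open tube cells to x +72, 22 wide, 46 high. Loose in its lane; slides on friction (under 3 N), stays where left
- carrier_part: grey carrier with two tubes, left 35 to 60 mm out of home; shape as the others. 160 mm long (x), 40 wide (y); origin at the centre of its underside, x to the reader housing, z up. Front lip: x -80 to -72 mm, top 34 mm up; open finger well behind it to x -26, its floor 4 mm up; then five open tube cells to x +72, 22 wide, 46 high. Loose in its lane; slides on friction (under 3 N), stays where left
- carrier_empty: grey tube carrier without tubes, home at the start; shape as the others. 160 mm long (x), 40 wide (y); origin at the centre of its underside, x to the reader housing, z up. Front lip: x -80 to -72 mm, top 34 mm up; open finger well behind it to x -26, its floor 4 mm up; then five open tube cells to x +72, 22 wide, 46 high. Loose in its lane; slides on friction (under 3 N), stays where left
- carrier_full_lip (a point): middle of the top edge of the lip of carrier_full, half-way through its 8 mm thickness; 52 mm above the worktop. Axes as the carrier's: x points back over the finger well
- carrier_part_lip (a point): middle of the top edge of the lip of carrier_part, half-way through its 8 mm thickness; 52 mm above the worktop. Axes as the carrier's: x points back over the finger well
- carrier_empty_lip (a point): middle of the top edge of the lip of carrier_empty, half-way through its 8 mm thickness; 52 mm above the worktop. Axes as the carrier's: x points back over the finger well
- tube_a: capped sample tube, 13 mm wide (cap 16 mm), 90 mm tall, standing upright and loose in a cell; its top is 94 mm above the carrier's underside. Origin at the centre of its foot, z up the tube. In carrier_full, 23 mm along its x
- tube_b: capped sample tube, 13 mm wide (cap 16 mm), 90 mm tall, standing upright and loose in a cell; its top is 94 mm above the carrier's underside. Origin at the centre of its foot, z up the tube. In carrier_full, 42 mm along its x
- tube_c: capped sample tube, 13 mm wide (cap 16 mm), 90 mm tall, standing upright and loose in a cell; its top is 94 mm above the carrier's underside. Origin at the centre of its foot, z up the tube. In carrier_full, 61 mm along its x
- tube_d: capped sample tube, 13 mm wide (cap 16 mm), 90 mm tall, standing upright and loose in a cell; its top is 94 mm above the carrier's underside. Origin at the centre of its foot, z up the tube. In carrier_part, 23 mm along its x
- tube_e: capped sample tube, 13 mm wide (cap 16 mm), 90 mm tall, standing upright and loose in a cell; its top is 94 mm above the carrier's underside. Origin at the centre of its foot, z up the tube. In carrier_part, 61 mm along its x
- timer: white kitchen timer standing to the right of the work, 45 x 75 x 63 mm, loose; origin under its centre. Not to be disturbed
- specimen_cup: white specimen cup with screw lid, 54 mm wide, 66 mm tall, loose, to the right; origin under its centre. Not to be disturbed
- tip_box: clear open box of pipette tips, 93 x 93 x 49 mm, loose, to the left; origin under its centre. Not to be disturbed

How it is judged:
On the way:
1. the empty carrier is being drawn out by the back of its lip (contact force between the fingers and carrier_empty_c1 above 0.3 N and x of carrier_empty in the frame of loader below -0.02 m).
At the end, for the whole second after the job is handed in: Both carriers with tubes stand within 6 mm of fully home, the carrier without tubes within 8 mm of its end stop, all three lying down in their lanes; all tubes upright (within 0.2 rad) on the floors of their cells; everything at rest (x of each of carrier_part, carrier_full in the frame of loader above 0.0065 m and x of carrier_empty in the frame of loader below -0.0795 m and z of each of carrier_full, carrier_part, carrier_empty in the frame of loader below 0.022 m and angle between each of tube_a, tube_b, tube_c, tube_d, tube_e's own z axis and vertical below 0.2 rad and z of each of tube_a, tube_b, tube_c in the frame of carrier_full below 0.012 m and z of each of tube_d, tube_e in the frame of carrier_part below 0.012 m and linear speed of each of carrier_full, carrier_part, carrier_empty, tube_a, tube_b, tube_c, tube_d, tube_e below 0.01 m/s); the robot touches nothing.
It fails at once if a carrier is lifted out of its lane (z of any of carrier_full, carrier_part, carrier_empty in the frame of loader above 0.026 m).
It fails at once if a carrier is gripped: squeezed from two sides at once, at its lip or at its cells ((contact force between the fingers and carrier_full_c0 above 10 N and contact force between the fingers and carrier_full_c1 above 10 N) or (contact force between the fingers and carrier_part_c0 above 10 N and contact force between the fingers and carrier_part_c1 above 10 N) or (contact force between the fingers and carrier_empty_c0 above 10 N and contact force between the fingers and carrier_empty_c1 above 10 N) or ((contact force between the fingers and carrier_full_c2 above 10 N or contact force between the fingers and carrier_full_c3 above 10 N) and (contact force between the fingers and carrier_full_c4 above 10 N or contact force between the fingers and carrier_full_c5 above 10 N)) or ((contact force between the fingers and carrier_part_c2 above 10 N or contact force between the fingers and carrier_part_c3 above 10 N) and (contact force between the fingers and carrier_part_c4 above 10 N or contact force between the fingers and carrier_part_c5 above 10 N)) or ((contact force between the fingers and carrier_empty_c2 above 10 N or contact force between the fingers and carrier_empty_c3 above 10 N) and (contact force between the fingers and carrier_empty_c4 above 10 N or contact force between the fingers and carrier_empty_c5 above 10 N))).
It fails at once if a tube is tipped, or lifted in its cell by more than 10 mm (z of any of tube_a, tube_b, tube_c in the frame of carrier_full above 0.014 m or z of any of tube_d, tube_e in the frame of carrier_part above 0.014 m or angle between any of tube_a, tube_b, tube_c, tube_d, tube_e's own z axis and vertical above 0.35 rad).
It fails at once if the loaded carrier that was already home is drawn out of its place (x of carrier_full in the frame of loader below -0.004 m).
It fails at once if the timer, the specimen cup or the tip box is moved (distance of any of timer, specimen_cup, tip_box from where it was at the start of the episode above 0.015 m).
It also fails if it takes over 38 s, if anything falls off the work surface, if the arm or the gripper's body presses on something with over 40 N, if the wrist force passes 120 N, or if a joint passes its speed limit or range.

## Working session

There is one attempt and no reset: what is moved stays moved. The work goes in short steps, each a Python script; the robot and the scene stay as the last script left them, time stands still between calls to the robot, and variables do not carry over. Pictures are saved under pics/ and viewed, and the job is handed in when it is done.

```bash
mkdir -p pics; ls
python3 - <<'E'
from bench import manip
import cv2,numpy as np
print(manip.current_time())
for c in ["scene","top"]:
    p,d=manip.grab_frame(c); cv2.imwrite(f"pics/{c}0.png",p[:,:,::-1]); np.save(f"pics/{c}0.npy",d)
    k=manip.get_calibration(c); print(c,k)
    for n in (["loader","carrier_full","carrier_part_lip","tube_a","timer","specimen_cup","tip_box"]if c=="top" else ["carrier_full_lip","tube_a"]):
        for r in manip.look_for(c,n): print(n,np.round(r["at"],3),round(r["confidence"],2))
print(manip.current_time(),manip.current_tcp_rot())
E
```

```text
pics
0.0
scene {'camera_matrix': array([[578.0609723 ,   0.        , 322.45512872],
       [  0.        , 578.0609723 , 233.63961887],
       [  0.        ,   0.        ,   1.        ]]), 'R': array([[-0.79295989, -0.60899152, -0.01854574],
       [-0.25038292,  0.35346825, -0.90131492],
       [ 0.55544848, -0.71006304, -0.43276722]]), 't': array([0.57073681, 0.13621697, 1.25228687])}
carrier_full_lip [0.629 0.341 0.035] 0.62
tube_a [0.56  0.285 0.038] 0.74
tube_a [0.697 0.337 0.097] 0.67
tube_a [0.674 0.337 0.102] 0.46
top {'camera_matrix': array([[491.67846993,   0.        , 317.49894237],
       [  0.        , 491.67846993, 250.26542556],
       [  0.        ,   0.        ,   1.        ]]), 'R': array([[ 0.0238855 , -0.99956526,  0.01728499],
       [-0.99031156, -0.02602313, -0.13640314],
       [ 0.13679365, -0.01385946, -0.99050261]]), 't': array([0.16548677, 0.59273897, 1.04038727])}
loader [0.65  0.269 0.028] 0.96
loader [ 0.483 -0.055  0.054] 0.26
carrier_full [0.616 0.333 0.021] 0.83
carrier_full [0.471 0.542 0.032] 0.75
carrier_full [0.644 0.27  0.025] 0.54
carrier_part_lip [0.564 0.272 0.023] 0.64
tube_a [0.656 0.33  0.113] 0.58
tube_a [0.679 0.334 0.108] 0.4
tube_a [0.59  0.273 0.111] 0.38
timer [ 0.484 -0.055  0.052] 0.56
specimen_cup [ 0.419 -0.159  0.066] 0.56
tip_box [0.47  0.544 0.034] 0.83
0.55 [[-4.48710104e-05  3.82774359e-01  9.23841863e-01]
 [-5.33668740e-05  9.23841862e-01 -3.82774362e-01]
 [-9.99999998e-01 -6.64780247e-05 -2.10262468e-05]]
```

View pics/scene0.png

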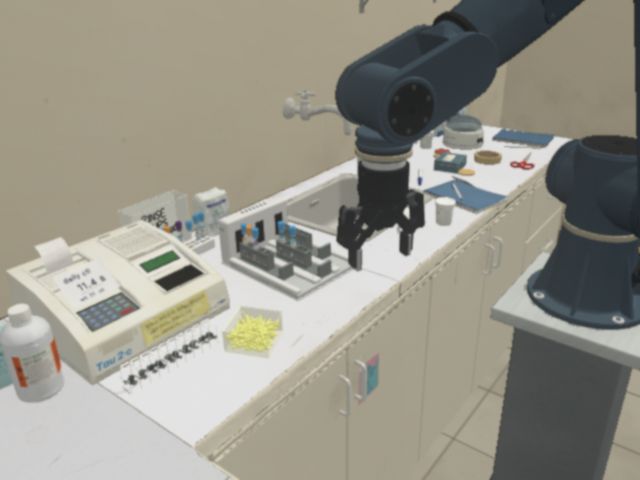

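View pics/top0.png

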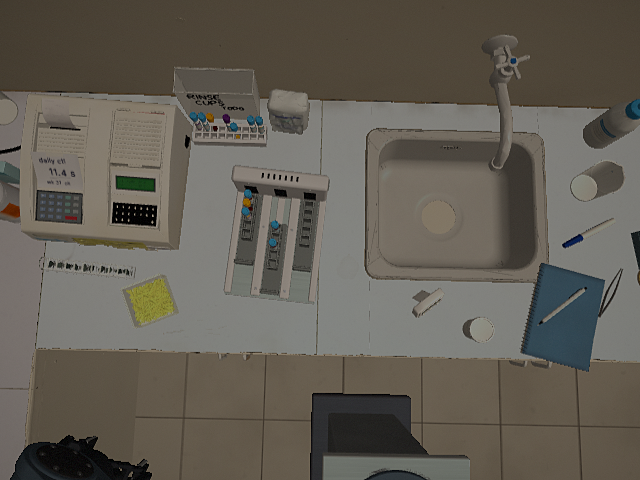

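The full carrier is in the left lane (tubes at about px 247,203), the part carrier in the middle (272,235) and the empty one on the right (305,215). The timer and cup are clear of it. Next I fit the loader pose from depth.

```bash
cat > h.py <<'E'
import numpy as np,cv2
from bench import manip
def cloud(d,k):
    K=k["camera_matrix"];R=np.array(k["R"]);t=np.array(k["t"])
    v,u=np.mgrid[:480,:640]; 
    c=np.stack([(u-K[0,2])/K[0,0]*d,(v-K[1,2])/K[1,1]*d,d],-1)
    return (c-t)@R
def proj(X,k):
    c=np.asarray(X)@np.array(k["R"]).T+k["t"]; p=c@np.array(k["camera_matrix"]).T
    return p[...,:2]/p[...,2:]
E
python3 - <<'E'
from h import *
d=np.load("pics/top0.npy");k=manip.get_calibration("top");P=cloud(d,k)
im=cv2.imread("pics/top0.png")
print("table z",np.median(P[300:340,200:215,2]))
m=np.zeros((480,640),bool);m[150:310,215:335]=1
h=m&(P[...,2]>0.116)&(P[...,2]<0.13)&(P[...,0]>0.70)
q=P[h];print(len(q),np.median(q[:,2]))
r=cv2.minAreaRect(q[:,:2].astype(np.float32)*1000);print("housing",r)
# whole loader: z>0.01
a=m&(P[...,2]>0.009)&(P[...,2]<0.2)
n,l,s,c=cv2.connectedComponentsWithStats(a.astype(np.uint8));i=1+np.argmax(s[1:,4])
print(s[i]); q=P[(l==i)&(P[...,2]<0.06)];r2=cv2.minAreaRect(q[:,:2].astype(np.float32)*1000);print("loader",r2)
z=cv2.resize(im[150:310,215:335],None,fx=5,fy=5,interpolation=cv2.INTER_CUBIC)[:,:]
cv2.imwrite("pics/crop0.png",cv2.resize(z,(450,600)))
H=np.clip((P[150:310,215:335,2])*1800,0,255).astype(np.uint8)
cv2.imwrite("pics/h0.png",cv2.resize(H,(450,600),interpolation=cv2.INTER_NEAREST))
E
```

```text
table z -0.0017995268566980745
1454 0.12025403083524278
housing ((726.5181274414062, 262.636474609375), (199.88975524902344, 34.89927673339844), 85.06636810302734)
[  224   165   106   139 11641]
loader ((598.759033203125, 274.7697448730469), (202.35069274902344, 236.589599609375), 84.98066711425781)
```

View pics/crop0.png

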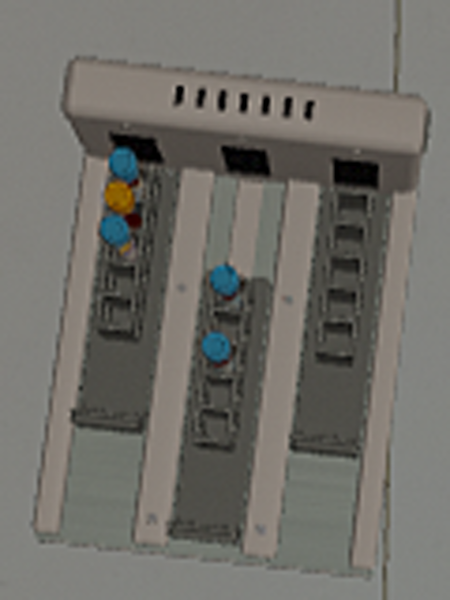

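View pics/h0.png

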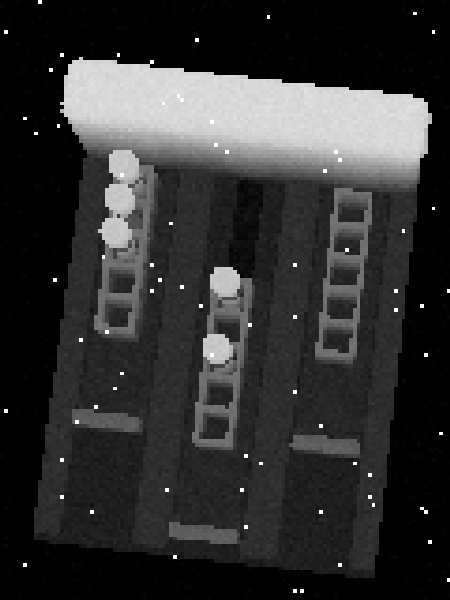

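```bash
cat >> h.py <<'E'
yaw=np.deg2rad(-4.98); O=np.array([.6174,.2727])
ex=np.array([np.cos(yaw),np.sin(yaw),0]);ey=np.array([-np.sin(yaw),np.cos(yaw),0])
def W(x,y,z): return np.r_[O,0]+x*ex+y*ey+np.array([0,0,z])
def L(p):
    q=np.asarray(p)-np.r_[O,0]; return np.stack([q@ex,q@ey,q[...,2]],-1)
def lips(cam="top"):
    p,d=manip.grab_frame(cam);k=manip.get_calibration(cam);Q=L(cloud(d,k).reshape(-1,3));Q=Q[d.reshape(-1)>0]
    for n,y in (("left",.064),("mid",0),("right",-.064)):
        s=Q[(abs(Q[:,1]-y)<.024)&(Q[:,2]>.045)&(Q[:,2]<.055)&(Q[:,0]>-.19)&(Q[:,0]<-.035)]
        t=Q[(abs(Q[:,1]-y)<.024)&(Q[:,2]>.058)&(Q[:,2]<.068)&(Q[:,0]<.09)]
        c=Q[(abs(Q[:,1]-y)<.03)&(Q[:,2]>.104)&(Q[:,2]<.118)&(Q[:,0]<.088)]
        print(n,"lip n",len(s),np.round(np.r_[np.percentile(s[:,0],[5,50,95]),np.percentile(s[:,1],[3,97])]*1000,1) if len(s) else "", "cells x",np.round(np.percentile(t[:,0],[1,99])*1000,1) if len(t) else "", "caps",len(c))
    return p
E
python3 - <<'E'
from h import *
lips()
for n,p in dict(pos=(W(-.075,-.064,.1))).items(): print(p)
print(manip.inverse_kinematics(W(-.05,-.064,.03),np.array([[0,ex[0],ey[0]],[0,ex[1],ey[1]],[-1,0,0]]) ) )
E
```

```text
left lip n 67 [-68.9 -64.7 -60.9  45.5  82. ] cells x [-14.7  83.1] caps 143
mid lip n 87 [-127.3 -121.9  -43.2  -17.9   17. ] cells x [-73.1  23.3] caps 95
right lip n 66 [-68.7 -64.7 -61.  -82.7 -46.2] cells x [-14.6  82.8] caps 0
[0.53712741 0.2154522  0.1       ]Traceback (most recent call last):
  File "<stdin>", line 4, in <module>
  File "scipy/spatial/transform/_rotation.pyx", line 1143, in scipy.spatial.transform._rotation.Rotation.from_matrix
ValueError: Non-positive determinant (left-handed or null coordinate frame) in rotation matrix 0: [[ 0.          0.99622506  0.086808  ]
 [ 0.         -0.086808    0.99622506]
 [-1.          0.          0.        ]].
```

```bash
cat >> h.py <<'E'
T=np.column_stack([[0,0,-1.],ey,ex])
def st(m=""): print(m,"t%.2f"%manip.current_time(),"tcpL",np.round(L(manip.current_ee_pos())*1000,1),"F",np.round(manip.current_force(),1))
E
python3 - <<'E'
from h import *
manip.set_gripper(0.0,20)
manip.move_ptp(W(-.17,0,.16),T); st("above")
manip.move_l(W(-.165,0,.034),max_speed=.15); st("down")
p,d=manip.grab_frame("scene");cv2.imwrite("pics/s1.png",p[:,:,::-1][200:330,200:400].repeat(4,0).repeat(4,1)[:520,:800])
p=lips();cv2.imwrite("pics/t1.png",cv2.resize(p[150:330,205:345,::-1],(466,600)))
E
```

```text
above t2.62 tcpL [-170.3    0.7  160.2] F [ 0.5 -0.8 -0.3]
down t3.62 tcpL [-164.6    0.4   34.8] F [ 1.1 -0.1  0.2]
left lip n 72 [-68.9 -64.9 -60.8  45.7  82. ] cells x [-14.7  82.6] caps 147
mid lip n 19 [-73.  -54.1 -35.2 -10.5   9.1] cells x [-73.   23.7] caps 97
right lip n 66 [-68.8 -64.8 -61.1 -81.2 -46.1] cells x [-14.7  82.3] caps 0
```

View pics/s1.png

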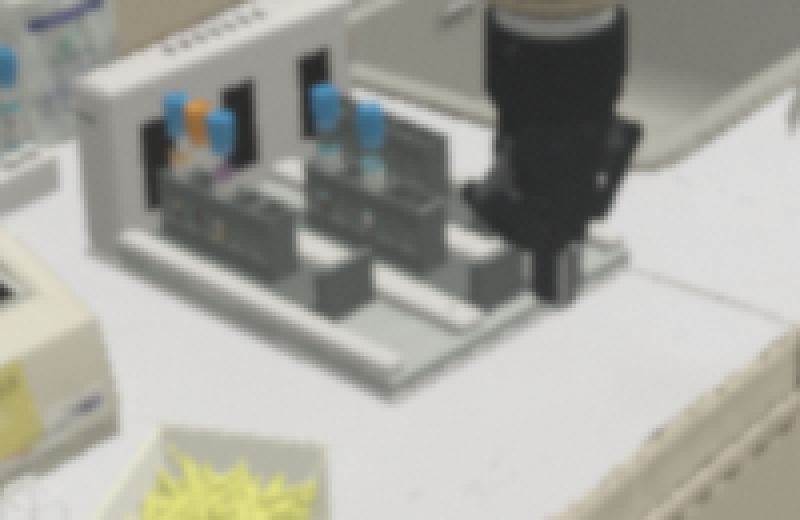

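View pics/t1.png

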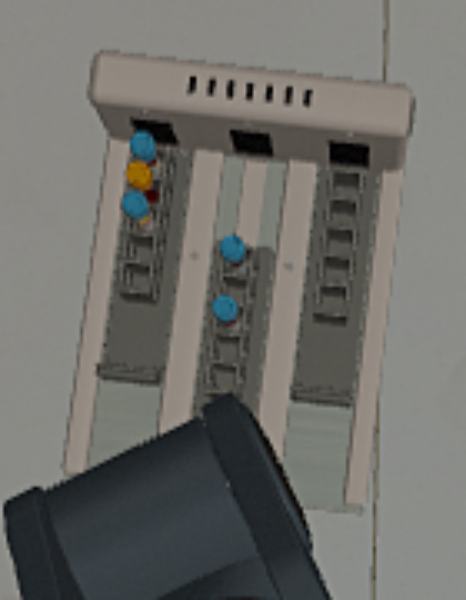

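The shut fingertips stand just in front of the middle carrier's lip (crop px 555,290) and clear of the neighbours. Now I push.

Run:
```python
from h import *
f0=manip.current_force()
manip.move_l(W(-.135,0,.034),max_speed=.05); st()
manip.move_l(W(-.110,0,.034),max_speed=.04); st()
manip.move_l(W(-.086,0,.034),max_speed=.04); st()
x=-.086
while x<-.070:
    x+=.002; manip.move_l(W(x,0,.034),max_speed=.03)
    f=manip.current_force()-f0; st("step %.1f"%(x*1e3))
    if f@ex<-6: break
p=lips();cv2.imwrite("pics/t2.png",cv2.resize(p[150:330,205:345,::-1],(466,600)))
```

```text
t4.47 tcpL [-1.351e+02 -1.000e-01  3.390e+01] F [ 0.6  0.3 -0.7]
 t5.24 tcpL [-110.   -0.   34.] F [ 0.1  0.4 -0.4]
 t5.99 tcpL [-85.9  -0.   34. ] F [-0.5 -1.  -0.2]
step -84.0 t6.24 tcpL [-83.9   0.   34. ] F [-0.4  0.6 -0.2]
step -82.0 t6.49 tcpL [-81.8   0.   34. ] F [-0.1 -0.1  0.7]
step -80.0 t6.74 tcpL [-79.8   0.   34. ] F [ 0.5  0.2 -1. ]
step -78.0 t6.99 tcpL [-77.8   0.   34. ] F [-1.3  0.  -0.5]
step -76.0 t7.24 tcpL [-76.6  -0.1  33.9] F [-4.9  1.   2.9]
step -74.0 t7.49 tcpL [-76.5  -0.1  33.9] F [-17.    2.2  10.2]
left lip n 0  cells x [-7.2 82.8] caps 145
mid lip n 0  cells x [ 0.7 83.8] caps 96
right lip n 12 [-67.3 -63.2 -60.8 -83.1 -76.1] cells x [-14.4  82.6] caps 0
```

View pics/t2.png

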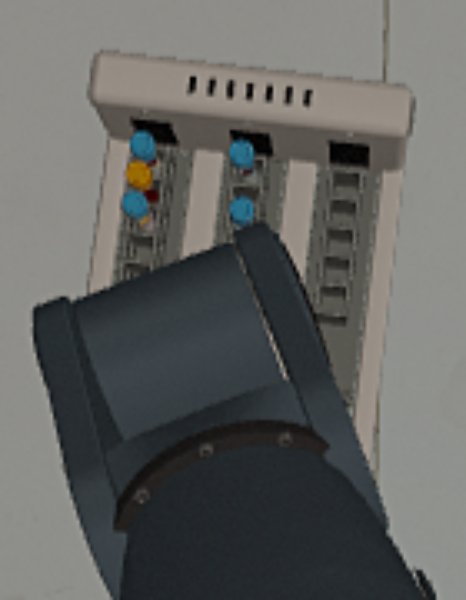

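It stopped hard at the housing (17 N), and its tubes are upright at px 241,153 and 241,210, level with the full carrier's. Next I back off and hook the empty carrier.

Run:
```python
from h import *
manip.move_l(W(-.10,0,.034),max_speed=.08)
manip.move_l(W(-.10,0,.13),max_speed=.2)
manip.move_l(W(-.037,-.064,.13),max_speed=.2); st()
f0=manip.current_force()
manip.move_l(W(-.037,-.064,.055),max_speed=.1); st()
manip.move_l(W(-.037,-.064,.032),max_speed=.05); st("in")
p,d=manip.grab_frame("scene");cv2.imwrite("pics/s3.png",p[:,:,::-1][200:330,200:400].repeat(4,0).repeat(4,1)[:520,:800])
lips()
```

```text
t9.25 tcpL [-37.8 -63.8 129.1] F [-0.4  0.6 -0.1]
 t10.15 tcpL [-36.7 -63.8  55.6] F [-0.1 -0.8  0.5]
in t10.76 tcpL [-37.  -64.   31.9] F [ 0.4  0.4 -1. ]
left lip n 69 [-68.9 -64.8 -60.8  45.3  81.5] cells x [-14.4  82.8] caps 142
mid lip n 11 [-67.3 -65.  -61.1  12.3  19.4] cells x [42.  83.5] caps 87
right lip n 0  cells x [61.8 83.4] caps 0
```

View pics/s3.png

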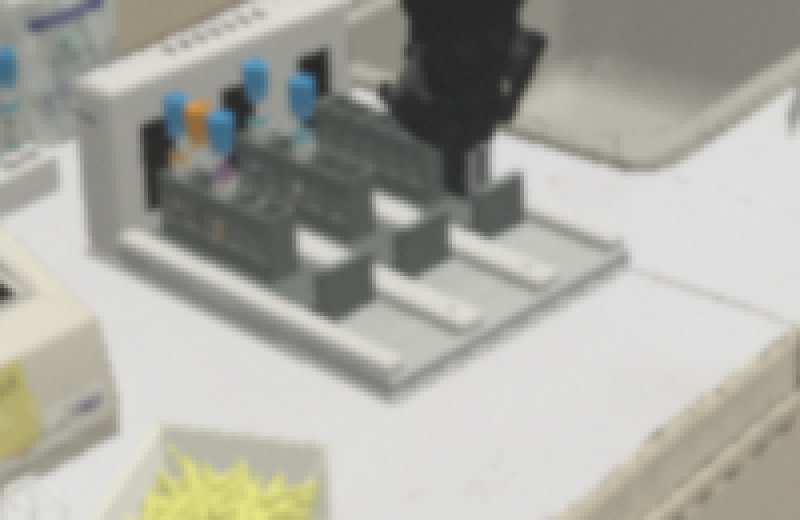

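The fingertips are in the well behind the right lip (crop px 465,185) with no contact force. Now I draw the carrier out.

Run:
```python
from h import *
f0=manip.current_force()
for x in (-.055,-.09,-.12,-.144):
    manip.move_l(W(x,-.064,.032),max_speed=.04); st()
x=-.144
while x>-.158:
    x-=.002; manip.move_l(W(x,-.064,.032),max_speed=.03)
    f=manip.current_force()-f0; st("step %.1f"%(x*1e3))
    if f@ex>6: break
# unload, move off lip, up, away
manip.move_l(W(-.132,-.064,.032),max_speed=.05);st("off")
manip.move_l(W(-.132,-.064,.14),max_speed=.15)
manip.move_l(W(-.25,-.064,.2),max_speed=.2); st()
p=lips();cv2.imwrite("pics/t4.png",cv2.resize(p[150:330,205:345,::-1],(466,600)))
p,d=manip.grab_frame("scene");cv2.imwrite("pics/s4.png",p[:,:,::-1][200:330,200:400].repeat(4,0).repeat(4,1)[:520,:800])
```

```text
t11.46 tcpL [-55.1 -63.9  32.1] F [-0.5 -0.1 -1.1]
 t12.48 tcpL [-89.9 -64.   32. ] F [-0.2 -0.1 -0.3]
 t13.38 tcpL [-119.9  -64.    32. ] F [-0.2  0.2 -0.4]
 t14.13 tcpL [-144.1  -64.    32. ] F [-0.3  0.1 -0.2]
step -146.0 t14.38 tcpL [-146.  -64.   32.] F [0.  0.1 0.7]
step -148.0 t14.63 tcpL [-146.7  -63.7   32.3] F [ 7.2  0.  -3. ]
off t15.10 tcpL [-132.   -64.1   31.8] F [-1.  -0.2  0.1]
 t16.77 tcpL [-249.5  -64.   199.6] F [0.4 0.7 0.2]
left lip n 70 [-68.9 -64.9 -60.7  45.5  82.1] cells x [-14.4  83. ] caps 147
mid lip n 66 [-67.2 -63.2 -59.5 -18.   17.5] cells x [-12.7  82.7] caps 98
right lip n 86 [-167.2 -161.7  -39.8  -81.5  -45. ] cells x [-112.5  -15.2] caps 0
```

View pics/t4.png

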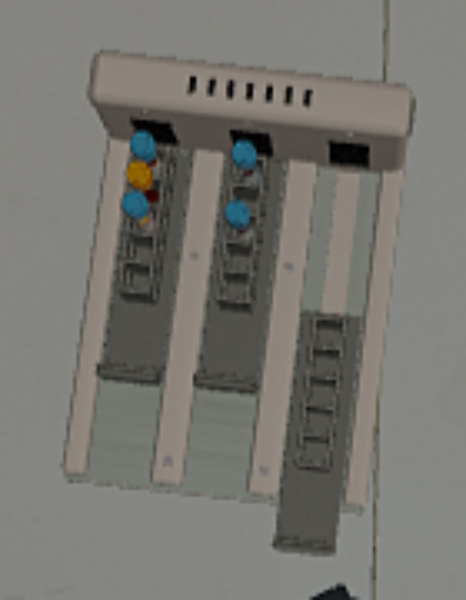

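View pics/s4.png

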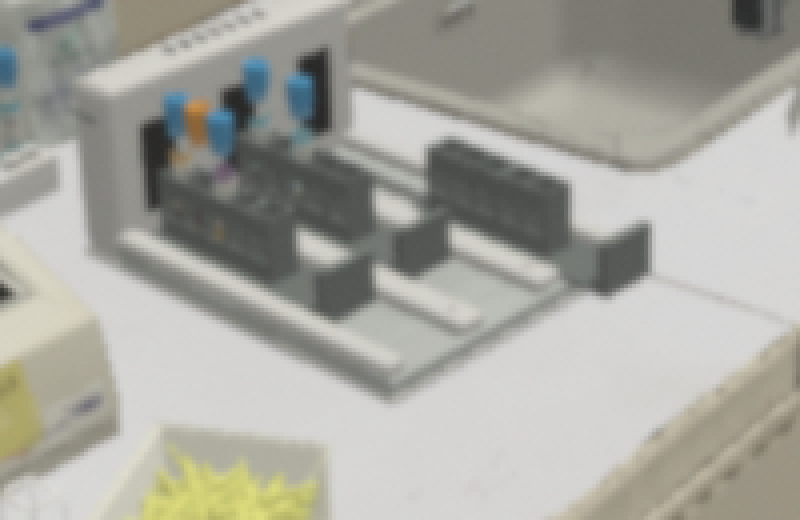

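Run:
```python
from h import *
manip.dwell(.3); st(); manip.sign_off()
```

```text
t17.18 tcpL [-249.8  -64.1  199.8] F [-0.1  0.9  0. ]
the job is handed in; nothing more can be done
```

I pushed the part-out carrier in the middle lane home and drew the empty carrier in the right lane out to its end stop. I then backed the arm clear and handed the job in at 17.2 s; the hand-in reports no verdict. Both moves used shut fingertips only, with no gripping or lifting.

| Carrier | Stop reached | Last position check (depth) |
|---|---|---|
| Middle (two tubes) | Stopped hard at about 17 N against the reader housing | Lip within about 2 mm of the lip of the full carrier that was already home |
| Right (empty) | Met its end stop at about 7 N | Moved about 98 mm from home against a nominal 100 mm |
| Left (three tubes) | Not touched | Lip unchanged from the start |

In the last pictures all five tubes stand upright and the carriers lie flat in their lanes. I didn't measure the timer, specimen cup or tip box again at the end, but the arm never went near them. No check failed. The only disagreement was about 1 mm between the fitted loader pose and the lip positions, which is within calibration.

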